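# Feed the ring press one index turn

### The job

Give the specimen in the blue hand press its next increment. Push the index latch out of its notch by the red knob, push the hand wheel clockwise (seen from above) by its black upright handle through exactly one turn without running on past the notch, then push the latch fully home in the notch again. Work with the fingertips only: grip nothing, and leave the things around the press where they are.

Things in the scene. Friction and masses are not known exactly. Their poses are not given: they have to be found in the camera images.
- press: blue bench-top hand screw press for ring specimens, standing fast on the bench, 190 (x) x 250 (y) mm base, two columns and a crosshead along its y. Origin: under the base on the axis of the hand wheel, at bench height; x points to its back (roughly away from the robot), y to its left, where the latch is; z up
- feed_wheel (a joint): angle of the hand wheel about its upright axis, rad, growing clockwise seen from above (this lowers the screw, 4 mm a turn); it starts at 0 with the notch at the latch, one turn is 6.283. It turns with some friction (about 3 N at the handle), stays where it is left, and cannot be turned clockwise while the latch is home
- index_latch (a joint): angle of the latch lever about its upright pivot, rad: 0 is home with its roller seated in the notch; it grows as the knob is pushed away from the wheel, the roller is out of the notch and clear of the wheel from 0.32, the stop is at 0.5. It moves stiffly (under 1 N at the knob) and stays where it is left
- wheel_centre (a point): point on the hand wheel's axis, 175 mm above the bench, level with the top of the rim. The wheel: steel rim of 68 mm mean radius (outside 76 mm), under it a flat notched index plate of 88 mm radius, a screw of 20 mm diameter standing up to 215 mm above the bench in the middle
- handle_mid (a point): middle of the black upright handle on the wheel rim, 68 mm from the wheel's axis; the handle is round, 20 to 22 mm in diameter, free from the rim (175 mm above the bench) up to 215 mm above the bench; this point is 196 mm above the bench
- notch (a point): mouth of the single notch in the rim of the index plate, at its upper side, 84 mm from the wheel's axis; it turns with the wheel. It is 30 mm wide at the mouth and tapers to the seat of the 10 mm roller, so that pushing the latch home (about 5 N at the knob) draws the wheel true over the last 0.1 rad either way
- knob_mid (a point): middle of the red upright knob at the end of the latch lever, 110 mm from the pivot; round, 15 to 19 mm in diameter, standing free from 168 to 213 mm above the bench; this point is 190 mm above the bench. With the latch home it is 135 mm from the wheel's axis. Pushed away from the wheel (towards the press's left) it swings out, pushed towards the wheel it swings home
- latch_pivot (a point): pivot of the latch lever, 160 mm above the bench, behind and left of the wheel
- can_a: open aluminium moisture can, 54 mm across, 30 mm tall, loose on the bench right of the press; origin under its centre
- can_b: open aluminium moisture can, 56 mm across, 30 mm tall, loose on the bench right of the press; origin under its centre
- lid: lid of a moisture can lying upside down, 70 mm across, 17 mm tall, loose on the bench left of the press; origin under its centre
- stopwatch: black stopwatch, 70 x 58 x 16 mm, loose on the bench left of the press; origin under its centre

How it is judged:
By the outcome, as a careful person would: the job done as asked, in the order asked, and still so for the second after the job is handed in, with the robot touching nothing.
It also fails if it takes over 67 s, if anything falls off the work surface, if the arm or the gripper's body presses on something with over 40 N, if the wrist force passes 120 N, or if a joint passes its speed limit or range.

### The arm

A 6-joint arm with a two-finger parallel gripper is mounted at the origin on a cart in front of the work surface, level with it; the furniture and walls round the work are solid. World frame = base frame: x ahead of the robot, y to its left, z up, the work surface at z = 0. Lengths are in m, angles in rad, forces in N, time in s.
With the tool pointing down it reaches from about 0.35 to 0.725 m from the base axis. Payload 6 kg.
Tool frame: the origin (TCP) lies midway between the tips of the shut fingers; the grasp point (between the pads) lies 19 mm behind it; z points along the fingers, y is the line along which they close (so a half turn about z gives the same grasp; the last joint's range is limited). The gripper opens to 85 mm and grips with 20 to 120 N. Pads are 22 mm wide; open, the fingers measure 114 mm over their backs; the gripper's body (76 mm by 85 mm) begins 54 mm behind the grasp point. The pads swing forward as they close: fully open they stand 13 mm farther back than shut.
Start: joints at [-0.84, 0.04, 0.085, 0, -1.615, -0.334], TCP at [0.232, -0.553, 0.231] pointing down, gripper open.
Joint ranges: [-2.56, 2.56], [-1.29, 2.01], [-1.08, 1.49], [-3.29, 1.98], [-2.81, -0.18], [-2.99, 2.99]. Speed limits (rad/s): [2.57, 2.57, 3.01, 3.14, 3.14, 3.14].

### API

Orientations are given as a 3x3 rotation matrix whose columns are the frame's x, y, z axes.
In Python, from workcell import manip gives the robot as it stands.
- The arm moves only by the tool play_rows, never from a script. Its argument "moves" is a list of rows, each an object of numbers: "dx", "dy", "dz": the shift along the tool's x, y, z in units of 200 mm (1.0 is 200 mm); "roll": the turn about the tool's z in units of 0.5 rad (1.0 is 0.5 rad); "grip": the finger opening in mm, from 0 to 85.4. In form: [{"dx": .., "dy": .., "dz": .., "roll": .., "grip": ..}, ...]. A call has 1 to 8 rows; each row shifts and turns the commanded pose from where the row before left it, along the tool's axes as they then stand; what a row does not reach is not made up. A row lasts 1/10 s, in which the tool goes at most 50 mm and 8.59 degrees, less where a joint would pass 70% of its speed; a pose out of reach is approached as far as the arm can. A call with a number of a shift or a turn outside -1 to 1 is refused whole. A call with a gripper value outside its range is refused whole. The fingers move at their own pace and stop on an object; the grip force is fixed at half the most. Time passes only in rows, so rows that do not move let the fingers close. It gives the time, the measured TCP pose, the force, the opening and the grip force at its end, in the units of the state.
- manip.get_obs(): the state, without advancing time (a new reading comes with each control period).
- manip.snapshot(name): name is "scene" or "top" or "wrist"; returns a dict with "pixels" (420x560x3 uint8, blue, green, red), "range_z" (420x560 float32, m along the optical axis (not along the pixel's ray), 0 where there is no reading), "fx", "fy", "cx", "cy" (pixels), "position" and "attitude" of the camera in the world. Camera axes: x right, y down, z forward; pixel columns grow to the right and rows downward; lengths in m; the calibration is good to about 2 mm. A picture is of the moment at which its call begins.
- manip.hand_in(): hands the job in; it is judged then, once.
The state is a dict: "clock": time; "qpos": joint angles; "joint_vel": joint speeds; "tau": joint torques, N m; "tcp_pos": TCP position; "eef_rot": TCP orientation; "force": force on the tool from outside, world axes, zero at the start; "ft_torque": the same for the moment, N m; "gripper_width": finger opening in m; "grip_force": force on a finger pad.
Only numpy, scipy, OpenCV 4.12 (cv2) and the standard library are available. Lean on these libraries where they do the work, as an engineer would, in place of code of your own. Each camera call takes 0.05 s, during which the arm holds its last target. There are 200 camera calls.

## Working session

There is one attempt and no reset: what is moved stays moved. The work goes in short steps, Python scripts to look and compute and a tool call to move; the robot and the scene stay as the last step left them, time stands still between calls to the robot, and variables do not carry over. Pictures are saved under pics/ and viewed, at most 10 in all, crops included, and the job is handed in when it is done.

Besides the shell and the picture viewer there is one more tool, called after ">>>" by a JSON object that holds its "api" and its "payload", one argument or row to a line. play_rows: Moves the arm, as the interface text tells. Its arguments: {"type":"object","properties":{"moves":{"type":"array"}},"required":["moves"]}

```bash
mkdir -p pics; ls; python3 - <<'E'
from workcell import manip
import cv2,numpy as np
o=manip.get_obs(); print({k:np.round(v,3).tolist() for k,v in o.items()})
for n in("scene","top"):
    s=manip.snapshot(n); cv2.imwrite(f"pics/{n}0.png",s["pixels"]); np.savez(f"{n}0.npz",**s)
    print(n,s["fx"],s["fy"],s["cx"],s["cy"],np.round(s["position"],4),np.round(s["attitude"],4).tolist())
E
```

```text
pics
{'clock': 0.0, 'qpos': [-0.84, 0.041, 0.084, -0.0, -1.615, -0.334], 'joint_vel': [-0.001, 0.001, 0.0, 0.0, 0.002, 0.003], 'tau': [-0.002, -36.821, 34.742, 6.933, -0.005, -0.0], 'tcp_pos': [0.232, -0.553, 0.23], 'eef_rot': [[-0.922, -0.386, -0.001], [-0.386, 0.922, 0.002], [0.0, 0.002, -1.0]], 'force': [0.436, 0.086, -0.113], 'ft_torque': [-0.016, 0.052, -0.025], 'grip_force': 0.0, 'gripper_width': 0.085}
scene 536.5479023803993 536.5479023803993 288.01639335534753 214.70344117754314 [0.0569 0.7601 1.096 ] [[-0.8629, -0.3709, 0.3434], [-0.5055, 0.6297, -0.59], [0.0025, -0.6826, -0.7308]]
top 415.7395567509932 415.7395567509932 278.9158669120306 211.62092629037028 [ 0.366  -0.0229  1.1098] [[-0.0097, -0.9875, 0.1575], [-0.9999, 0.0108, 0.0063], [-0.008, -0.1574, -0.9875]]
```

View pics/scene0.png

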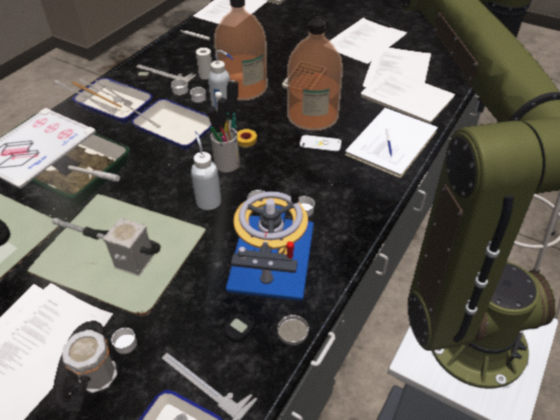

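View pics/top0.png

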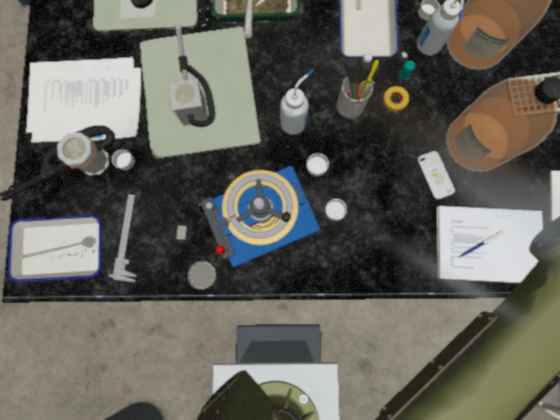

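The scene view shows the press with its wheel at about (271,215) and the red knob at (291,248). In the top view the wheel is at (260,207), the black handle at (286,216), the red knob at (220,250) and the dark lever runs from (208,205) to (230,255).

```bash
cat > h.py <<'E'
import numpy as np,cv2
def ray(s,uv,z):
    uv=np.atleast_2d(uv).astype(float); d=np.c_[(uv[:,0]-s["cx"])/s["fx"],(uv[:,1]-s["cy"])/s["fy"],np.ones(len(uv))]@np.array(s["attitude"]).T
    p=np.array(s["position"]); return p+d*((z-p[2])/d[:,2])[:,None]
def cloud(s):
    v,u=np.mgrid[:420,:560]; Z=s["range_z"]
    P=np.stack([(u-s["cx"])/s["fx"]*Z,(v-s["cy"])/s["fy"]*Z,Z],-1)
    return P@np.array(s["attitude"]).T+np.array(s["position"])
def circ(P):
    A=np.c_[2*P,np.ones(len(P))]; x=np.linalg.lstsq(A,(P**2).sum(1),rcond=None)[0]
    return x[:2],np.sqrt(x[2]+x[:2]@x[:2])
E
python3 - <<'E'
from h import *
for n,R in(("top",(190,160,330,270)),("scene",(220,175,330,305))):
    s=np.load(n+"0.npz"); C=cloud(s); hsv=cv2.cvtColor(s["pixels"],cv2.COLOR_BGR2HSV)
    roi=np.zeros((420,560),np.uint8); roi[R[1]:R[3],R[0]:R[2]]=1
    H,S,V=[hsv[...,i].astype(int) for i in range(3)]
    red=((H<6)|(H>174))&(S>150)&(V>80)&(roi>0); yel=(H>12)&(H<32)&(S>80)&(V>120)&(roi>0); blu=(H>100)&(H<125)&(S>120)&(V>60)&(roi>0)
    for nm,m in(("red",red),("yel",yel),("blu",blu)):
        P=C[m]; v,u=np.nonzero(m); print(n,nm,m.sum(),"px",u.mean().round(1),v.mean().round(1),"med",np.median(P,0).round(4),"zpct",np.percentile(P[:,2],[5,50,95]).round(3))
        if nm=="red": print(" knob at z=.205",ray(s,[u.mean(),v.mean()],.205).round(4), "z=.19",ray(s,[u.mean(),v.mean()],.19).round(4))
        if nm=="yel":
            c=max(cv2.findContours(cv2.morphologyEx(m.astype(np.uint8),cv2.MORPH_CLOSE,np.ones((5,5))),0,1)[0],key=cv2.contourArea)
            q=cv2.convexHull(c)[:,0]; z=np.median(P[:,2]); W=ray(s,q,z)[:,:2]; print(" circle",circ(W),"z",z)
        if nm=="blu":
            zb=np.median(P[:,2]); q=np.c_[u,v]; W=ray(s,q,zb)[:,:2].astype(np.float32); print(" rect",cv2.minAreaRect(W))
    blk=(C[...,2]>.2)&(C[...,2]<.23)&(roi>0); k,l,st,ce=cv2.connectedComponentsWithStats(blk.astype(np.uint8))
    for i in range(1,k):
        if st[i,4]>8: print(" hi",st[i,4],ce[i].round(1),C[l==i].mean(0).round(4),s["pixels"][l==i].mean(0).round(0))
E
```

```text
top red 65 px 219.4 249.5 med [0.429  0.113  0.2091] zpct [0.036 0.209 0.213]
 knob at z=.205 [[0.4282 0.1133 0.205 ]] z=.19 [[0.4293 0.1155 0.19  ]]
top yel 1435 px 260.8 208.3 med [0.5218 0.0225 0.1524] zpct [0.038 0.152 0.156]
 circle (array([0.53263936, 0.02868857]), np.float64(0.08751656559011214)) z 0.1523531874197137
top blu 2753 px 270.5 219.6 med [ 0.5103 -0.0029  0.0236] zpct [0.002 0.024 0.132]
 rect ((0.5308067202568054, 0.027395740151405334), (0.19385236501693726, 0.2533896267414093), 22.629602432250977)
 hi 69 [258. 202.] [0.5313 0.0287 0.2107] [173. 166. 164.]
 hi 73 [285.5 215.8] [ 0.4998 -0.0314  0.2119] [60. 64. 66.]
 hi 58 [219.2 249.2] [0.4287 0.1129 0.209 ] [ 18.  27. 166.]
scene red 75 px 289.5 248.7 med [0.4252 0.1208 0.2012] zpct [0.174 0.201 0.213]
 knob at z=.205 [[0.4223 0.1253 0.205 ]] z=.19 [[0.4285 0.1146 0.19  ]]
scene yel 1106 px 270.4 226.7 med [0.5131 0.0531 0.1521] zpct [0.056 0.152 0.161]
 circle (array([0.52381853, 0.03838879]), np.float64(0.08977132281530147)) z 0.152070055408416
scene blu 2995 px 273.3 269.0 med [0.4839 0.0988 0.0226] zpct [0.014 0.023 0.118]
 rect ((0.5363037586212158, 0.01463310420513153), (0.19304706156253815, 0.30098336935043335), 22.674129486083984)
 hi 68 [295. 192.] [ 0.4966 -0.0275  0.2089] [29. 29. 30.]
 hi 63 [270.4 202.6] [0.5281 0.0317 0.209 ] [182. 177. 186.]
 hi 58 [290.2 244.9] [0.4254 0.1173 0.2078] [ 44.  47. 169.]
```

>>> {"api": "play_rows", "payload": {
  "moves": [
    {"dx":-0.1,"dy":0.12,"dz":-0.1,"roll":0,"grip":0},
    {"dx":-0.14,"dy":0.16,"dz":-0.05,"roll":0,"grip":0},
    {"dx":-0.14,"dy":0.16,"dz":0,"roll":0,"grip":0},
    {"dx":-0.14,"dy":0.16,"dz":0,"roll":0,"grip":0},
    {"dx":-0.14,"dy":0.16,"dz":0,"roll":0,"grip":0},
    {"dx":-0.14,"dy":0.16,"dz":0,"roll":0,"grip":0},
    {"dx":-0.14,"dy":0.16,"dz":0,"roll":0,"grip":0},
    {"dx":-0.14,"dy":0.16,"dz":0,"roll":0,"grip":0}
  ]
}}

```text
clock: 0.9
tcp_pos: [0.3352, -0.2395, 0.261]
eef_rot: [[-0.922, -0.386, 0.0], [-0.386, 0.922, 0.0], [-0.0, 0.0, -1.0]]
force: [1.6, 0.4, -0.0]
gripper_width: -0.0
grip_force: 0.0
```

>>> {"api": "play_rows", "payload": {
  "moves": [
    {"dx":-0.14,"dy":0.16,"dz":0,"roll":0,"grip":0},
    {"dx":-0.14,"dy":0.16,"dz":0,"roll":0,"grip":0},
    {"dx":-0.14,"dy":0.16,"dz":0,"roll":0,"grip":0},
    {"dx":-0.14,"dy":0.16,"dz":0,"roll":0,"grip":0},
    {"dx":-0.14,"dy":0.16,"dz":0,"roll":0,"grip":0},
    {"dx":-0.14,"dy":0.16,"dz":0,"roll":0,"grip":0},
    {"dx":-0.14,"dy":0.16,"dz":0,"roll":0,"grip":0},
    {"dx":-0.14,"dy":0.13,"dz":0,"roll":0,"grip":0}
  ]
}}

```text
clock: 1.7
tcp_pos: [0.4452, 0.0782, 0.2612]
eef_rot: [[-0.922, -0.388, 0.0], [-0.388, 0.922, 0.001], [-0.0, 0.0, -1.0]]
force: [1.6, -1.0, 0.1]
gripper_width: 0.0
grip_force: 0.0
```

```bash
python3 - <<'E'
from workcell import manip
from h import *
print(manip.get_obs()["tcp_pos"],manip.get_obs()["qpos"])
for n in("wrist","top"):
    s=manip.snapshot(n); cv2.imwrite(f"pics/{n}1.png",s["pixels"]); np.savez(f"{n}1.npz",**s)
    hsv=cv2.cvtColor(s["pixels"],cv2.COLOR_BGR2HSV); H,S,V=[hsv[...,i].astype(int) for i in range(3)]
    C=cloud(s); red=((H<6)|(H>174))&(S>150)&(V>70)&(abs(C[...,2]-.19)<.03); print(n,red.sum(),C[red].mean(0) if red.any() else None, s["position"])
E
```

```text
[0.4452177  0.07816263 0.26121529] [ 6.23178768e-01 -3.54179021e-01 -2.10208292e-01 -3.86070860e-04
 -1.71438202e+00 -1.79583418e+00]
wrist 758 [0.42634518 0.11206866 0.20427162] [0.38322491 0.05252853 0.4038277 ]
top 0 None [ 0.36600091 -0.02287368  1.10981254]
```

View pics/wrist1.png

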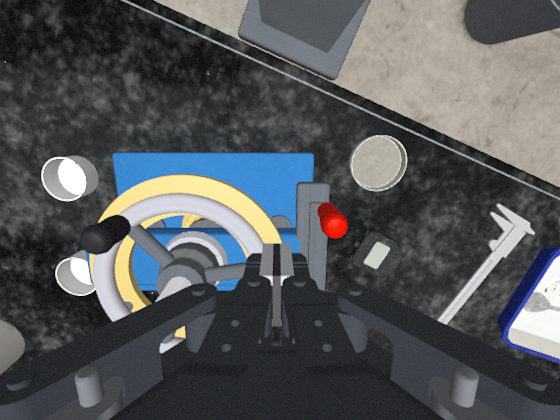

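The wrist picture shows the shut fingers at (277,260), the red knob at (333,222) on their tool-y side, the lever beneath it, and the handle at (105,235). The path down is clear.

>>> {"api": "play_rows", "payload": {
  "moves": [
    {"dx":0,"dy":0,"dz":0.18,"roll":0,"grip":0},
    {"dx":0,"dy":0,"dz":0.18,"roll":0,"grip":0},
    {"dx":0,"dy":0.05,"dz":0,"roll":0,"grip":0},
    {"dx":0,"dy":0.05,"dz":0,"roll":0,"grip":0},
    {"dx":-0.01,"dy":0.04,"dz":0,"roll":0,"grip":0},
    {"dx":-0.01,"dy":0.04,"dz":0,"roll":0,"grip":0},
    {"dx":-0.01,"dy":0.04,"dz":0,"roll":0,"grip":0},
    {"dx":-0.01,"dy":0.04,"dz":0,"roll":0,"grip":0}
  ]
}}

```text
clock: 2.6
tcp_pos: [0.4328, 0.128, 0.1902]
eef_rot: [[-0.922, -0.387, 0.001], [-0.387, 0.922, 0.001], [-0.002, 0.0, -1.0]]
force: [0.5, -1.5, 0.7]
gripper_width: 0.0002
grip_force: 0.5
```

```bash
cat >> h.py <<'E'
def look(tag,views=("wrist","top","scene")):
    from workcell import manip
    o=manip.get_obs(); print("tcp",np.round(o["tcp_pos"],4),"q",np.round(o["qpos"],2),"F",np.round(o["force"],1),"t",round(o["clock"],2))
    for n in views:
        s=manip.snapshot(n); cv2.imwrite(f"pics/{n}{tag}.png",s["pixels"]); np.savez(f"{n}{tag}.npz",**s)
        hsv=cv2.cvtColor(s["pixels"],cv2.COLOR_BGR2HSV); H,S,V=[hsv[...,i].astype(int) for i in range(3)]
        C=cloud(s); m=((H<6)|(H>174))&(S>150)&(V>70)&(abs(C[...,2]-.19)<.03); print(n,"knob",m.sum(),C[m].mean(0).round(4) if m.any() else "")
        m=(S<90)&(V<90)&(abs(C[...,2]-.21)<.008)&(np.hypot(C[...,0]-.5315,C[...,1]-.029)<.095)&(np.hypot(C[...,0]-.5315,C[...,1]-.029)>.045)
        k,l,st,ce=cv2.connectedComponentsWithStats(m.astype(np.uint8))
        for i in range(1,k):
            if st[i,4]>20:
                p=C[l==i].mean(0); print("  dark",st[i,4],p.round(4),"ang",np.degrees(np.arctan2(p[1]-.029,p[0]-.5315)).round(1),"r",np.hypot(p[1]-.029,p[0]-.5315).round(4))
E
python3 -c "
from h import *; look('2')"
```

```text
tcp [0.4328 0.128  0.1902] q [ 0.74 -0.37 -0.35  0.   -1.59 -1.91] F [ 0.5 -1.5  0.7] t 2.6
wrist knob 1652 [0.4212 0.1455 0.2012]
top knob 0 
  dark 59 [ 0.4987 -0.0307  0.2128] ang -118.8 r 0.0682
scene knob 102 [0.4203 0.1553 0.1989]
```

>>> {"api": "play_rows", "payload": {
  "moves": [
    {"dx":-0.01,"dy":0.03,"dz":0,"roll":0,"grip":0},
    {"dx":-0.02,"dy":0.03,"dz":0,"roll":0,"grip":0},
    {"dx":0,"dy":0,"dz":0,"roll":0,"grip":0}
  ]
}}

```text
clock: 3.05
tcp_pos: [0.4335, 0.1411, 0.1891]
eef_rot: [[-0.922, -0.387, -0.0], [-0.387, 0.922, 0.0], [0.0, 0.0, -1.0]]
force: [0.2, -0.6, -0.6]
gripper_width: -0.0001
grip_force: 0.0
```

```bash
python3 -c "
from h import *; look('3',('wrist','scene'))"
```

```text
tcp [0.4335 0.1411 0.1891] q [ 0.76 -0.36 -0.34 -0.   -1.58 -1.93] F [ 0.2 -0.6 -0.6] t 3.05
wrist knob 1579 [0.4201 0.1601 0.2012]
scene knob 106 [0.4215 0.1669 0.1986]
```

>>> {"api": "play_rows", "payload": {
  "moves": [
    {"dx":0,"dy":-0.06,"dz":0,"roll":0,"grip":0},
    {"dx":0,"dy":-0.08,"dz":-0.15,"roll":0,"grip":0},
    {"dx":0,"dy":-0.12,"dz":-0.15,"roll":0,"grip":0},
    {"dx":-0.02,"dy":-0.2,"dz":0,"roll":0,"grip":0},
    {"dx":-0.02,"dy":-0.2,"dz":0,"roll":0,"grip":0},
    {"dx":-0.02,"dy":-0.2,"dz":0,"roll":0,"grip":0},
    {"dx":-0.02,"dy":-0.2,"dz":0,"roll":0,"grip":0},
    {"dx":0,"dy":0,"dz":0,"roll":-0.29,"grip":0}
  ]
}}

```text
clock: 3.95
tcp_pos: [0.5309, -0.0533, 0.2482]
eef_rot: [[-0.859, -0.513, -0.002], [-0.513, 0.859, -0.001], [0.002, 0.0, -1.0]]
force: [-0.5, 0.2, -0.8]
gripper_width: -0.0002
grip_force: 0.0
```

>>> {"api": "play_rows", "payload": {
  "moves": [
    {"dx":0,"dy":0,"dz":0,"roll":-0.29,"grip":0},
    {"dx":0,"dy":0,"dz":0,"roll":-0.29,"grip":0},
    {"dx":0,"dy":0,"dz":0,"roll":-0.29,"grip":0},
    {"dx":0,"dy":0,"dz":0,"roll":-0.29,"grip":0},
    {"dx":0,"dy":0,"dz":0,"roll":-0.29,"grip":0},
    {"dx":0,"dy":0,"dz":0,"roll":-0.29,"grip":0},
    {"dx":0,"dy":0,"dz":0,"roll":-0.29,"grip":0},
    {"dx":0,"dy":0,"dz":0,"roll":-0.29,"grip":0}
  ]
}}

```text
clock: 4.75
tcp_pos: [0.5301, -0.0498, 0.2492]
eef_rot: [[0.136, -0.991, -0.0], [-0.991, -0.136, 0.0], [-0.0, 0.0, -1.0]]
force: [0.6, 0.0, 0.0]
gripper_width: 0.0
grip_force: 0.0
```

>>> {"api": "play_rows", "payload": {
  "moves": [
    {"dx":0,"dy":0,"dz":0,"roll":-0.29,"grip":0},
    {"dx":0,"dy":0,"dz":0,"roll":-0.29,"grip":0},
    {"dx":0,"dy":0,"dz":0,"roll":-0.29,"grip":0},
    {"dx":0,"dy":0,"dz":0,"roll":-0.29,"grip":0},
    {"dx":0,"dy":0,"dz":0,"roll":-0.29,"grip":0},
    {"dx":0,"dy":0,"dz":0,"roll":-0.29,"grip":0},
    {"dx":0,"dy":0,"dz":0,"roll":-0.29,"grip":0},
    {"dx":0,"dy":0,"dz":0,"roll":-0.29,"grip":0}
  ]
}}

```text
clock: 5.55
tcp_pos: [0.5301, -0.0498, 0.2492]
eef_rot: [[0.963, -0.271, -0.0], [-0.271, -0.963, -0.0], [-0.0, 0.0, -1.0]]
force: [0.1, 0.7, -0.3]
gripper_width: 0.0001
grip_force: 0.0
```

>>> {"api": "play_rows", "payload": {
  "moves": [
    {"dx":0,"dy":0,"dz":0,"roll":-0.29,"grip":0},
    {"dx":0,"dy":0,"dz":0,"roll":-0.29,"grip":0},
    {"dx":0,"dy":0,"dz":0,"roll":-0.29,"grip":0},
    {"dx":0,"dy":0,"dz":0,"roll":-0.29,"grip":0},
    {"dx":0,"dy":0,"dz":0,"roll":-0.29,"grip":0},
    {"dx":0,"dy":0,"dz":0,"roll":-0.29,"grip":0},
    {"dx":0,"dy":0,"dz":0,"roll":-0.29,"grip":0},
    {"dx":0,"dy":0,"dz":0,"roll":-0.29,"grip":0}
  ]
}}

```text
clock: 6.35
tcp_pos: [0.5301, -0.0498, 0.2493]
eef_rot: [[0.633, 0.774, -0.0], [0.774, -0.633, -0.0], [-0.0, -0.0, -1.0]]
force: [-0.1, -0.3, 0.0]
gripper_width: 0.0001
grip_force: 0.0
```

```bash
python3 -c "
from h import *; look('4',('wrist','top','scene'))
from workcell import manip
R=np.array(manip.get_obs()['eef_rot']); print('n(-y) deg',np.degrees(np.arctan2(-R[1,1],-R[0,1])))"
```

```text
tcp [ 0.5301 -0.0498  0.2493] q [ 0.28 -0.14 -0.05 -0.   -1.65  2.17] F [-0.1 -0.3  0. ] t 6.35
wrist knob 95 [0.5055 0.0907 0.1752]
  dark 800 [ 0.5017 -0.0304  0.213 ] ang -116.6 r 0.0665
top knob 0 
  dark 34 [ 0.497  -0.0334  0.2118] ang -118.9 r 0.0713
scene knob 100 [0.4213 0.1677 0.1978]
  dark 63 [ 0.496  -0.0276  0.21  ] ang -122.1 r 0.0668
n(-y) deg 140.21944711615467
```

View pics/wrist4.png

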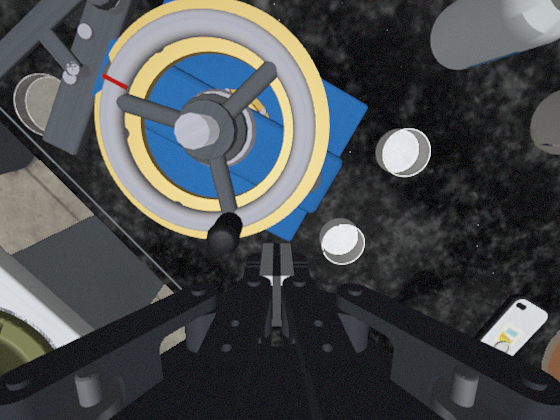

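The wrist picture shows the latch roller swung clear at about (70,68), the red notch mark on the rim at (117,82), and the handle at (225,230). The fingers at (277,260) are beside the handle, on its push side.

>>> {"api": "play_rows", "payload": {
  "moves": [
    {"dx":0,"dy":0,"dz":0.1,"roll":-0.2,"grip":0},
    {"dx":0,"dy":0,"dz":0.1,"roll":-0.2,"grip":0},
    {"dx":0,"dy":0,"dz":0.1,"roll":0,"grip":0},
    {"dx":0,"dy":-0.03,"dz":0,"roll":0,"grip":0},
    {"dx":0,"dy":-0.02,"dz":0,"roll":0,"grip":0},
    {"dx":0,"dy":-0.02,"dz":0,"roll":0,"grip":0},
    {"dx":0,"dy":-0.01,"dz":0,"roll":0,"grip":0}
  ]
}}

```text
clock: 7.2
tcp_pos: [0.5163, -0.0416, 0.1909]
eef_rot: [[0.472, 0.882, 0.003], [0.882, -0.472, -0.0], [0.001, 0.002, -1.0]]
force: [1.0, -2.5, 0.8]
gripper_width: 0.0002
grip_force: 1.4
```

```bash
cat >> h.py <<'E'
    R=np.array(o['eef_rot']); p=np.array(o['tcp_pos'])[:2]-[.5315,.029]; c=-R[:2,:2].T@p
    print('n(-y)',np.degrees(np.arctan2(-R[1,1],-R[0,1])).round(1),'wheel centre in tool xy',c.round(4),'tool r',np.hypot(*p).round(4),'tool ang',np.degrees(np.arctan2(p[1],p[0])).round(1))
E
python3 -c "
from h import *; look('5',('wrist','top','scene'))"
```

```text
tcp [ 0.5163 -0.0416  0.1909] q [ 0.31 -0.18 -0.2   0.   -1.55  2.34] F [ 1.  -2.5  0.8] t 7.2
wrist knob 204 [0.5111 0.0914 0.1753]
  dark 1661 [ 0.4985 -0.0263  0.2125] ang -120.8 r 0.0644
  dark 124 [ 0.5198 -0.0321  0.2102] ang -100.8 r 0.0622
  dark 229 [ 0.5271 -0.0403  0.2104] ang -93.6 r 0.0694
top knob 0 
scene knob 99 [0.4211 0.1678 0.1982]
  dark 101 [ 0.4982 -0.0274  0.2105] ang -120.6 r 0.0655
n(-y) 151.8 wheel centre in tool xy [ 0.0694 -0.0199] tool r 0.0722 tool ang -102.2
```

>>> {"api": "play_rows", "payload": {
  "moves": [
    {"dx":-0.01,"dy":-0.043,"dz":0,"roll":0.25,"grip":0},
    {"dx":-0.01,"dy":-0.043,"dz":0,"roll":0.25,"grip":0},
    {"dx":-0.01,"dy":-0.043,"dz":0,"roll":0.25,"grip":0},
    {"dx":-0.01,"dy":-0.043,"dz":0,"roll":0.25,"grip":0},
    {"dx":-0.01,"dy":-0.043,"dz":0,"roll":0.25,"grip":0},
    {"dx":-0.01,"dy":-0.043,"dz":0,"roll":0.25,"grip":0},
    {"dx":-0.01,"dy":-0.043,"dz":0,"roll":0.25,"grip":0},
    {"dx":-0.01,"dy":-0.043,"dz":0,"roll":0.25,"grip":0}
  ]
}}

```text
clock: 8.15
tcp_pos: [0.4642, 0.0022, 0.1901]
eef_rot: [[0.997, 0.074, 0.001], [0.074, -0.997, -0.0], [0.001, 0.0, -1.0]]
force: [3.2, -2.1, 1.4]
gripper_width: 0.0
grip_force: 1.5
```

```bash
python3 -c "
from h import *; look('6',('wrist','top'))"
```

```text
tcp [0.4642 0.0022 0.1901] q [ 0.44 -0.33 -0.33  0.   -1.58  1.2 ] F [ 3.2 -2.1  1.4] t 8.15
wrist knob 494 [0.4953 0.1215 0.174 ]
  dark 1640 [0.4671 0.0239 0.2123] ang -175.5 r 0.0646
  dark 113 [0.4735 0.0029 0.2107] ang -155.7 r 0.0636
  dark 236 [ 0.4704 -0.0077  0.2104] ang -149.0 r 0.0713
top knob 0 
n(-y) 94.3 wheel centre in tool xy [ 0.0691 -0.0218] tool r 0.0725 tool ang -158.3
```

>>> {"api": "play_rows", "payload": {
  "moves": [
    {"dx":-0.01,"dy":-0.043,"dz":0,"roll":0.25,"grip":0},
    {"dx":-0.01,"dy":-0.043,"dz":0,"roll":0.25,"grip":0},
    {"dx":-0.01,"dy":-0.043,"dz":0,"roll":0.25,"grip":0},
    {"dx":-0.01,"dy":-0.043,"dz":0,"roll":0.25,"grip":0},
    {"dx":-0.01,"dy":-0.043,"dz":0,"roll":0.25,"grip":0},
    {"dx":-0.01,"dy":-0.043,"dz":0,"roll":0.25,"grip":0},
    {"dx":-0.01,"dy":-0.043,"dz":0,"roll":0.25,"grip":0},
    {"dx":-0.01,"dy":-0.043,"dz":0,"roll":0.25,"grip":0}
  ]
}}

```text
clock: 9.05
tcp_pos: [0.4721, 0.0695, 0.189]
eef_rot: [[0.605, -0.796, -0.003], [-0.796, -0.605, -0.0], [-0.002, 0.002, -1.0]]
force: [-3.5, -0.8, 1.6]
gripper_width: -0.0001
grip_force: 1.8
```

>>> {"api": "play_rows", "payload": {
  "moves": [
    {"dx":-0.01,"dy":-0.043,"dz":0,"roll":0.25,"grip":0},
    {"dx":-0.01,"dy":-0.043,"dz":0,"roll":0.25,"grip":0},
    {"dx":-0.01,"dy":-0.043,"dz":0,"roll":0.25,"grip":0},
    {"dx":-0.01,"dy":-0.043,"dz":0,"roll":0.25,"grip":0},
    {"dx":-0.01,"dy":-0.043,"dz":0,"roll":0.25,"grip":0},
    {"dx":-0.01,"dy":-0.043,"dz":0,"roll":0.25,"grip":0},
    {"dx":-0.01,"dy":-0.043,"dz":0,"roll":0.25,"grip":0},
    {"dx":-0.01,"dy":-0.043,"dz":0,"roll":0.25,"grip":0}
  ]
}}

```text
clock: 9.85
tcp_pos: [0.534, 0.0995, 0.1887]
eef_rot: [[-0.342, -0.94, -0.002], [-0.94, 0.342, 0.002], [-0.001, 0.003, -1.0]]
force: [-2.6, 3.8, 0.7]
gripper_width: -0.0001
grip_force: 1.8
```

```bash
python3 -c "
from h import *; look('7',('wrist','scene'))"
```

```text
tcp [0.534  0.0995 0.1887] q [ 0.55 -0.11 -0.14 -0.   -1.54 -0.9 ] F [-2.6  3.8  0.7] t 9.85
wrist knob 3102 [0.4375 0.1447 0.1965]
  dark 118 [0.5288 0.0894 0.2101] ang 92.6 r 0.0604
  dark 1302 [0.5505 0.088  0.2117] ang 72.1 r 0.0619
  dark 241 [0.5205 0.0967 0.2102] ang 99.3 r 0.0686
scene knob 99 [0.4211 0.1678 0.1982]
  dark 43 [0.527  0.1072 0.2084] ang 93.3 r 0.0784
n(-y) -20.0 wheel centre in tool xy [ 0.0671 -0.0218] tool r 0.0706 tool ang 88.0
```

>>> {"api": "play_rows", "payload": {
  "moves": [
    {"dx":-0.01,"dy":-0.043,"dz":0,"roll":0.25,"grip":0},
    {"dx":-0.01,"dy":-0.043,"dz":0,"roll":0.25,"grip":0},
    {"dx":-0.011,"dy":-0.043,"dz":0,"roll":0.25,"grip":0},
    {"dx":-0.011,"dy":-0.043,"dz":0,"roll":0.25,"grip":0},
    {"dx":-0.011,"dy":-0.043,"dz":0,"roll":0.25,"grip":0},
    {"dx":-0.011,"dy":-0.043,"dz":0,"roll":0.25,"grip":0},
    {"dx":-0.011,"dy":-0.043,"dz":0,"roll":0.25,"grip":0},
    {"dx":-0.011,"dy":-0.043,"dz":0,"roll":0.25,"grip":0}
  ]
}}

```text
clock: 10.75
tcp_pos: [0.5921, 0.0636, 0.1889]
eef_rot: [[-0.975, -0.222, -0.001], [-0.222, 0.975, 0.001], [0.001, 0.001, -1.0]]
force: [-2.3, 1.5, 0.4]
gripper_width: -0.0001
grip_force: 1.6
```

>>> {"api": "play_rows", "payload": {
  "moves": [
    {"dx":-0.011,"dy":-0.043,"dz":0,"roll":0.25,"grip":0},
    {"dx":-0.011,"dy":-0.043,"dz":0,"roll":0.25,"grip":0},
    {"dx":-0.011,"dy":-0.043,"dz":0,"roll":0.25,"grip":0},
    {"dx":-0.011,"dy":-0.043,"dz":0,"roll":0.25,"grip":0},
    {"dx":-0.011,"dy":-0.043,"dz":0,"roll":0.25,"grip":0},
    {"dx":-0.011,"dy":-0.043,"dz":0,"roll":0.25,"grip":0},
    {"dx":0,"dy":0,"dz":0,"roll":0,"grip":0}
  ]
}}

```text
clock: 11.45
tcp_pos: [0.6005, 0.0112, 0.1894]
eef_rot: [[-0.865, 0.501, -0.0], [0.501, 0.865, 0.0], [0.0, -0.0, -1.0]]
force: [0.5, 0.7, -0.5]
gripper_width: 0.0001
grip_force: 0.0
```

```bash
python3 -c "
from h import *; look('8',('wrist','scene','top'))"
```

```text
tcp [0.6005 0.0112 0.1894] q [ 0.35  0.04  0.01 -0.   -1.54 -2.45] F [ 0.5  0.7 -0.5] t 11.45
wrist knob 200 [0.4676 0.0137 0.1751]
  dark 120 [0.5899 0.0167 0.2107] ang -11.9 r 0.0597
  dark 1565 [ 0.5835 -0.0052  0.212 ] ang -33.3 r 0.0622
  dark 236 [0.5985 0.0236 0.2103] ang -4.6 r 0.0672
scene knob 99 [0.4211 0.1679 0.1983]
  dark 115 [0.5882 0.0061 0.21  ] ang -22.0 r 0.0611
top knob 10 [0.425  0.1549 0.1957]
n(-y) -120.1 wheel centre in tool xy [ 0.0687 -0.0192] tool r 0.0713 tool ang -14.5
```

View pics/wrist8.png

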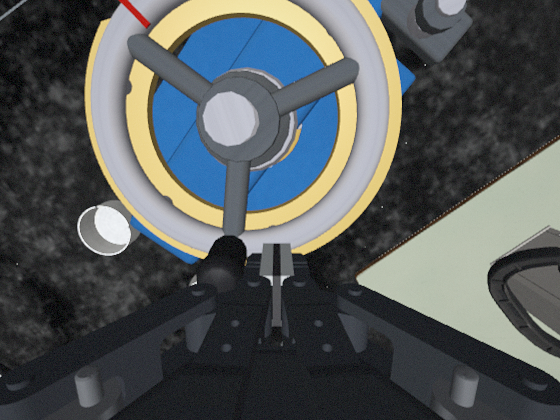

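The wrist picture shows the handle at (225,265) against the finger, the red notch mark at (135,12), and the wheel about 279° round. I'll back off and turn the tool 90° so another finger face takes over.

>>> {"api": "play_rows", "payload": {
  "moves": [
    {"dx":0,"dy":0.05,"dz":0,"roll":0,"grip":0},
    {"dx":0,"dy":0.02,"dz":0,"roll":-0.2,"grip":0},
    {"dx":0,"dy":0,"dz":0,"roll":-0.29,"grip":0},
    {"dx":0,"dy":0,"dz":0,"roll":-0.29,"grip":0},
    {"dx":0,"dy":0,"dz":0,"roll":-0.29,"grip":0},
    {"dx":0,"dy":0,"dz":0,"roll":-0.29,"grip":0},
    {"dx":0,"dy":0,"dz":0,"roll":-0.29,"grip":0},
    {"dx":0,"dy":0,"dz":0,"roll":-0.29,"grip":0}
  ]
}}

```text
clock: 12.4
tcp_pos: [0.6081, 0.0248, 0.1891]
eef_rot: [[-0.9, -0.436, -0.0], [-0.436, 0.9, -0.0], [0.0, 0.0, -1.0]]
force: [0.1, -1.2, -0.2]
gripper_width: 0.0002
grip_force: 0.0
```

>>> {"api": "play_rows", "payload": {
  "moves": [
    {"dx":0,"dy":0,"dz":0,"roll":-0.29,"grip":0},
    {"dx":0,"dy":0,"dz":0,"roll":-0.29,"grip":0},
    {"dx":0,"dy":0,"dz":0,"roll":-0.29,"grip":0},
    {"dx":0,"dy":0,"dz":0,"roll":-0.29,"grip":0},
    {"dx":0,"dy":0,"dz":0,"roll":0,"grip":0}
  ]
}}

```text
clock: 12.9
tcp_pos: [0.6081, 0.0247, 0.1891]
eef_rot: [[-0.519, -0.855, -0.0], [-0.855, 0.519, -0.0], [0.0, 0.0, -1.0]]
force: [-1.0, 0.5, 0.4]
gripper_width: 0.0
grip_force: 0.0
```

```bash
python3 -c "
from h import *; look('9',('wrist','scene'))"
```

```text
tcp [0.6081 0.0247 0.1891] q [ 0.37  0.06  0.03 -0.   -1.54 -0.91] F [-1.   0.5  0.4] t 12.9
wrist knob 216 [0.4665 0.0133 0.1751]
  dark 1854 [ 0.585  -0.0117  0.2135] ang -37.2 r 0.0672
  dark 118 [0.6011 0.0155 0.2103] ang -11.0 r 0.0708
  dark 225 [0.5944 0.0243 0.2102] ang -4.3 r 0.0631
  dark 233 [0.6119 0.0137 0.2103] ang -10.8 r 0.0819
scene knob 99 [0.4211 0.1678 0.1982]
  dark 43 [ 0.5807 -0.0074  0.2096] ang -36.5 r 0.0612
  dark 47 [0.6009 0.0332 0.2099] ang 3.5 r 0.0695
n(-y) -31.2 wheel centre in tool xy [0.0361 0.0677] tool r 0.0767 tool ang -3.2
```

>>> {"api": "play_rows", "payload": {
  "moves": [
    {"dx":0.05,"dy":0,"dz":0,"roll":0.1,"grip":0},
    {"dx":0.05,"dy":0,"dz":0,"roll":0.1,"grip":0},
    {"dx":0.043,"dy":-0.011,"dz":0,"roll":0.25,"grip":0},
    {"dx":0.043,"dy":-0.011,"dz":0,"roll":0.25,"grip":0},
    {"dx":0.043,"dy":-0.011,"dz":0,"roll":0.25,"grip":0},
    {"dx":0.043,"dy":-0.011,"dz":0,"roll":0.25,"grip":0},
    {"dx":0.043,"dy":-0.011,"dz":0,"roll":0.25,"grip":0},
    {"dx":0.043,"dy":-0.011,"dz":0,"roll":0.25,"grip":0}
  ]
}}

```text
clock: 13.8
tcp_pos: [0.5636, -0.0315, 0.1892]
eef_rot: [[-0.987, -0.164, 0.002], [-0.164, 0.987, 0.001], [-0.002, 0.001, -1.0]]
force: [2.5, 3.1, -0.7]
gripper_width: -0.0002
grip_force: 1.5
```

```bash
cat >> h.py <<'E'
def mark(tag):
    s=np.load(f"wrist{tag}.npz"); hsv=cv2.cvtColor(s["pixels"],cv2.COLOR_BGR2HSV); H,S,V=[hsv[...,i].astype(int) for i in range(3)]; C=cloud(s)
    r=np.hypot(C[...,0]-.5315,C[...,1]-.029); m=((H<6)|(H>174))&(S>120)&(V>60)&(abs(C[...,2]-.172)<.015)&(r<.095)
    if m.any():
        p=C[m].mean(0); print("mark",m.sum(),p.round(4),np.degrees(np.arctan2(p[1]-.029,p[0]-.5315)).round(2))
E
python3 -c "
from h import *; look('10',('wrist','scene')); [mark(t) for t in ('1','3','4','5','8','9','10')]"
```

```text
tcp [ 0.5636 -0.0315  0.1892] q [ 0.3  -0.06 -0.09 -0.   -1.54 -1.71] F [ 2.5  3.1 -0.7] t 13.8
wrist knob 199 [0.4741 0.0635 0.1751]
  dark 1827 [ 0.5399 -0.0378  0.2132] ang -82.8 r 0.0673
  dark 241 [ 0.5572 -0.0428  0.2103] ang -70.3 r 0.0762
  dark 224 [ 0.5538 -0.0226  0.2104] ang -66.6 r 0.0562
scene knob 100 [0.4211 0.1679 0.1982]
  dark 104 [ 0.5435 -0.03    0.2105] ang -78.5 r 0.0602
n(-y) -80.6 wheel centre in tool xy [0.0217 0.0649] tool r 0.0685 tool ang -62.1
mark 106 [0.5055 0.0906 0.1752] 112.88
mark 218 [0.511  0.0915 0.1753] 108.15
mark 218 [0.4676 0.0136 0.1751] -166.43
mark 236 [0.4667 0.0133 0.175 ] -166.35
mark 211 [0.4741 0.0635 0.1751] 148.98
```

>>> {"api": "play_rows", "payload": {
  "moves": [
    {"dx":0.043,"dy":-0.013,"dz":0,"roll":0.25,"grip":0},
    {"dx":0.043,"dy":-0.013,"dz":0,"roll":0.25,"grip":0},
    {"dx":0.034,"dy":-0.01,"dz":0,"roll":0.2,"grip":0},
    {"dx":0.026,"dy":-0.008,"dz":0,"roll":0.15,"grip":0},
    {"dx":0,"dy":0,"dz":0,"roll":0,"grip":0}
  ]
}}

```text
clock: 14.4
tcp_pos: [0.5342, -0.0412, 0.1896]
eef_rot: [[-0.968, 0.249, 0.0], [0.249, 0.968, 0.0], [-0.0, 0.0, -1.0]]
force: [0.2, -1.0, 0.9]
gripper_width: -0.0001
grip_force: 0.0
```

```bash
python3 -c "
from h import *; look('11',('wrist','scene')); mark('11')"
```

```text
tcp [ 0.5342 -0.0412  0.1896] q [ 0.3  -0.13 -0.16  0.   -1.55 -2.12] F [ 0.2 -1.   0.9] t 14.4
wrist knob 200 [0.4943 0.0848 0.1751]
  dark 1802 [ 0.5101 -0.0353  0.2131] ang -108.4 r 0.0678
  dark 223 [ 0.5237 -0.0495  0.2105] ang -95.6 r 0.0789
  dark 217 [ 0.5288 -0.0297  0.2106] ang -92.6 r 0.0587
scene knob 98 [0.4211 0.168  0.1985]
  dark 108 [ 0.5164 -0.0328  0.2104] ang -103.7 r 0.0636
n(-y) -104.4 wheel centre in tool xy [0.0201 0.0673] tool r 0.0703 tool ang -87.8
mark 208 [0.4944 0.0847 0.1751] 123.69
```

View pics/wrist11.png

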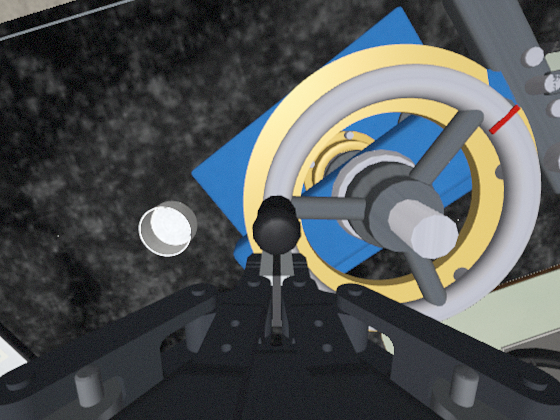

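The wrist picture shows the handle at (277,225) against the fingers and the red notch mark at (505,120), about 10° short of home.

>>> {"api": "play_rows", "payload": {
  "moves": [
    {"dx":0.026,"dy":-0.006,"dz":0,"roll":0.15,"grip":0},
    {"dx":0.02,"dy":-0.005,"dz":0,"roll":0.12,"grip":0},
    {"dx":0,"dy":0,"dz":0,"roll":0,"grip":0},
    {"dx":0,"dy":0,"dz":0,"roll":0,"grip":0}
  ]
}}

```text
clock: 14.9
tcp_pos: [0.5248, -0.0409, 0.1892]
eef_rot: [[-0.927, 0.376, -0.001], [0.376, 0.927, -0.0], [0.001, -0.0, -1.0]]
force: [-0.2, 0.2, -0.8]
gripper_width: -0.0001
grip_force: 0.0
```

```bash
python3 -c "
from h import *; look('12',('wrist','scene')); mark('12')"
```

```text
tcp [ 0.5248 -0.0409  0.1892] q [ 0.3  -0.16 -0.18 -0.   -1.55 -2.26] F [-0.2  0.2 -0.8] t 14.9
wrist knob 201 [0.5018 0.0889 0.1752]
  dark 1808 [ 0.5019 -0.0321  0.2131] ang -115.9 r 0.0679
  dark 232 [ 0.5134 -0.0478  0.2105] ang -103.3 r 0.0789
  dark 223 [ 0.5211 -0.0288  0.2104] ang -100.2 r 0.0587
scene knob 99 [0.421  0.1679 0.1983]
  dark 109 [ 0.5083 -0.0307  0.2105] ang -111.2 r 0.0641
n(-y) -112.1 wheel centre in tool xy [0.0201 0.0672] tool r 0.0702 tool ang -95.4
mark 208 [0.5018 0.0888 0.1751] 116.38
```

>>> {"api": "play_rows", "payload": {
  "moves": [
    {"dx":0.011,"dy":-0.002,"dz":0,"roll":0.06,"grip":0},
    {"dx":0,"dy":0,"dz":0,"roll":0,"grip":0},
    {"dx":0,"dy":0,"dz":0,"roll":0,"grip":0},
    {"dx":-0.06,"dy":0,"dz":0,"roll":0,"grip":0},
    {"dx":-0.06,"dy":0,"dz":-0.1,"roll":0,"grip":0},
    {"dx":0,"dy":0,"dz":-0.2,"roll":0,"grip":0},
    {"dx":0,"dy":0,"dz":0,"roll":0,"grip":0}
  ]
}}

```text
clock: 15.7
tcp_pos: [0.5462, -0.0509, 0.2551]
eef_rot: [[-0.914, 0.406, 0.008], [0.406, 0.914, -0.0], [-0.007, 0.003, -1.0]]
force: [-0.3, -0.8, 0.7]
gripper_width: -0.0002
grip_force: 0.0
```

```bash
python3 -c "
from h import *; look('13'); mark('13')"
```

```text
tcp [ 0.5462 -0.0509  0.2551] q [ 0.28 -0.1  -0.01  0.   -1.65 -2.26] F [-0.3 -0.8  0.7] t 15.7
wrist knob 89 [0.5035 0.0897 0.1752]
  dark 805 [ 0.5011 -0.0314  0.2135] ang -116.7 r 0.0676
top knob 0 
  dark 54 [ 0.5005 -0.0316  0.2129] ang -117.1 r 0.068
scene knob 97 [0.421  0.1678 0.198 ]
  dark 60 [ 0.4984 -0.0283  0.2101] ang -120.0 r 0.0662
n(-y) -113.9 wheel centre in tool xy [0.0459 0.067 ] tool r 0.0812 tool ang -79.5
mark 101 [0.5033 0.0898 0.1752] 114.83
```

>>> {"api": "play_rows", "payload": {
  "moves": [
    {"dx":0,"dy":0,"dz":0,"roll":-0.29,"grip":0},
    {"dx":0,"dy":0,"dz":0,"roll":-0.29,"grip":0},
    {"dx":0,"dy":0,"dz":0,"roll":-0.29,"grip":0},
    {"dx":0,"dy":0,"dz":0,"roll":-0.29,"grip":0},
    {"dx":0,"dy":0,"dz":0,"roll":0,"grip":0},
    {"dx":0.063,"dy":0.188,"dz":0,"roll":0,"grip":0},
    {"dx":0.063,"dy":0.188,"dz":0,"roll":0,"grip":0},
    {"dx":0.063,"dy":0.188,"dz":0,"roll":0,"grip":0}
  ]
}}

```text
clock: 16.65
tcp_pos: [0.488, 0.0558, 0.2483]
eef_rot: [[-0.988, -0.156, -0.002], [-0.156, 0.988, -0.0], [0.002, -0.0, -1.0]]
force: [0.3, 0.0, 1.2]
gripper_width: 0.0001
grip_force: 0.0
```

>>> {"api": "play_rows", "payload": {
  "moves": [
    {"dx":0.063,"dy":0.188,"dz":0,"roll":0,"grip":0},
    {"dx":0.063,"dy":0.188,"dz":0,"roll":0,"grip":0},
    {"dx":0.063,"dy":0.188,"dz":0,"roll":0,"grip":0},
    {"dx":0.063,"dy":0.188,"dz":0,"roll":0,"grip":0},
    {"dx":0,"dy":0,"dz":0,"roll":0,"grip":0}
  ]
}}

```text
clock: 17.15
tcp_pos: [0.413, 0.1984, 0.2484]
eef_rot: [[-0.987, -0.162, -0.001], [-0.162, 0.987, 0.0], [0.001, 0.001, -1.0]]
force: [-0.1, 0.1, 0.0]
gripper_width: -0.0004
grip_force: 0.0
```

```bash
python3 -c "
from h import *; look('14'); mark('14')"
```

```text
tcp [0.413  0.1984 0.2484] q [ 0.89 -0.34 -0.22 -0.   -1.69 -2.3 ] F [-0.1  0.1  0. ] t 17.15
wrist knob 922 [0.425  0.1606 0.2017]
top knob 33 [0.4235 0.1571 0.201 ]
  dark 55 [ 0.5008 -0.0316  0.2125] ang -116.9 r 0.0679
scene knob 63 [0.4196 0.1684 0.191 ]
n(-y) -80.7 wheel centre in tool xy [-0.0894 -0.1864] tool r 0.2067 tool ang 125.0
mark 53 [0.503  0.0906 0.1751] 114.83
```

View pics/wrist14.png

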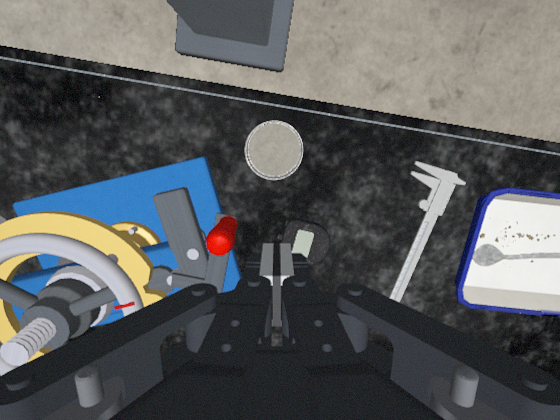

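The wrist picture shows the red knob at (222,235), left of the shut fingers at (277,265), with the stopwatch and lid on the bench well below. I'll go down, then push towards the wheel.

>>> {"api": "play_rows", "payload": {
  "moves": [
    {"dx":-0.015,"dy":0,"dz":0.15,"roll":0,"grip":0},
    {"dx":0,"dy":0,"dz":0.14,"roll":0,"grip":0},
    {"dx":0,"dy":-0.05,"dz":0,"roll":0,"grip":0},
    {"dx":0,"dy":-0.05,"dz":0,"roll":0,"grip":0},
    {"dx":0,"dy":-0.05,"dz":0,"roll":0,"grip":0},
    {"dx":0,"dy":-0.05,"dz":0,"roll":0,"grip":0},
    {"dx":0,"dy":-0.05,"dz":0,"roll":0,"grip":0},
    {"dx":0,"dy":-0.03,"dz":0,"roll":0,"grip":0}
  ]
}}

```text
clock: 18.1
tcp_pos: [0.4276, 0.1398, 0.1923]
eef_rot: [[-0.987, -0.16, 0.002], [-0.16, 0.987, 0.001], [-0.002, 0.001, -1.0]]
force: [0.3, 2.7, 2.7]
gripper_width: 0.0003
grip_force: 1.5
```

>>> {"api": "play_rows", "payload": {
  "moves": [
    {"dx":0,"dy":-0.02,"dz":0,"roll":0,"grip":0},
    {"dx":0,"dy":-0.02,"dz":0,"roll":0,"grip":0},
    {"dx":0,"dy":0,"dz":0,"roll":0,"grip":0}
  ]
}}

```text
clock: 18.4
tcp_pos: [0.4284, 0.1361, 0.1923]
eef_rot: [[-0.987, -0.163, 0.002], [-0.163, 0.987, 0.008], [-0.003, 0.008, -1.0]]
force: [-4.5, 14.5, 4.8]
gripper_width: -0.0002
grip_force: 7.9
```

```bash
python3 -c "
from h import *; look('15'); mark('15')"
```

```text
tcp [0.4284 0.1361 0.1923] q [ 0.76 -0.38 -0.35 -0.01 -1.59 -2.16] F [-4.5 14.5  4.8] t 18.4
wrist knob 1625 [0.4243 0.1144 0.2031]
top knob 0 
  dark 62 [ 0.4994 -0.0307  0.2124] ang -118.3 r 0.0678
scene knob 15 [0.4207 0.1158 0.2026]
n(-y) -80.6 wheel centre in tool xy [-0.0842 -0.1225] tool r 0.1486 tool ang 133.9
```

>>> {"api": "play_rows", "payload": {
  "moves": [
    {"dx":0,"dy":-0.015,"dz":0,"roll":0,"grip":0},
    {"dx":0,"dy":0,"dz":0,"roll":0,"grip":0},
    {"dx":0,"dy":0,"dz":0,"roll":0,"grip":0}
  ]
}}

```text
clock: 18.85
tcp_pos: [0.4286, 0.1357, 0.1923]
eef_rot: [[-0.986, -0.165, 0.001], [-0.165, 0.986, 0.013], [-0.003, 0.012, -1.0]]
force: [-8.4, 23.3, 6.4]
gripper_width: 0.0001
grip_force: 12.5
```

>>> {"api": "play_rows", "payload": {
  "moves": [
    {"dx":0,"dy":0.05,"dz":0,"roll":0,"grip":0},
    {"dx":0,"dy":0.1,"dz":0,"roll":0,"grip":0},
    {"dx":0,"dy":0.1,"dz":-0.1,"roll":0,"grip":0},
    {"dx":0,"dy":0,"dz":-0.25,"roll":0,"grip":0},
    {"dx":0,"dy":0.1,"dz":-0.2,"roll":0,"grip":0},
    {"dx":0,"dy":0,"dz":0,"roll":0,"grip":0},
    {"dx":0,"dy":0,"dz":0,"roll":0,"grip":0}
  ]
}}

```text
clock: 19.55
tcp_pos: [0.4176, 0.1992, 0.3016]
eef_rot: [[-0.987, -0.162, 0.0], [-0.162, 0.987, 0.0], [-0.0, 0.0, -1.0]]
force: [-0.5, -0.1, -0.8]
gripper_width: 0.0005
grip_force: 0.0
```

```bash
python3 -c "
from h import *; look('16'); mark('16')"
```

```text
tcp [0.4176 0.1992 0.3016] q [ 0.88 -0.31 -0.1  -0.   -1.78 -2.29] F [-0.5 -0.1 -0.8] t 19.55
wrist knob 599 [0.4296 0.1159 0.2018]
  dark 84 [ 0.4992 -0.0213  0.2062] ang -122.7 r 0.0598
top knob 60 [0.4282 0.1125 0.2069]
  dark 61 [ 0.4992 -0.0307  0.2124] ang -118.4 r 0.0679
scene knob 73 [0.4253 0.1199 0.1978]
n(-y) -80.7 wheel centre in tool xy [-0.0849 -0.1864] tool r 0.2048 tool ang 123.8
mark 37 [0.5046 0.0913 0.1752] 113.33
```

View pics/wrist16.png

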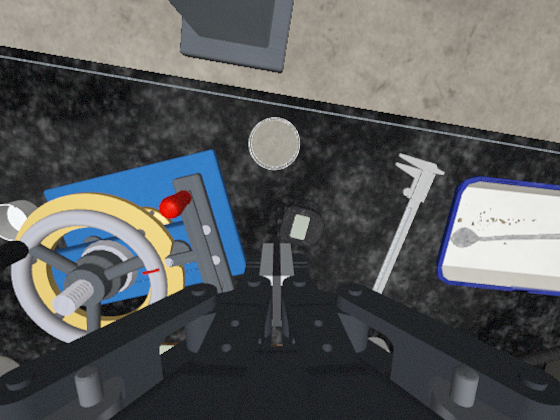

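The knob (top view 0.428, 0.1125), handle (−118.4°) and notch mark (113°) are all back at their starting readings. The wrist picture shows the latch seated at (175,262), next to the red mark at (150,271), with the tool clear of the press.

```bash
python3 -c "
from workcell import manip; print(manip.hand_in())"
```

```text
the job is handed in; nothing more can be done
None
```

The job is handed in: I pushed the latch out, pushed the wheel one full turn clockwise and pushed the latch home again, and the last camera readings have the handle and knob back at their starting positions.

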